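Load a lamp cell into a spring-contact bench charger

TASK

Put the big blue cell from its wooden stand into the grey bay of the bench charger: push its flat end in under the hood against the spring plate, then tip the yellow-banded contact end down behind the low contact wall, so that the cell lies level and fully home, held by the spring. Be gentle: do not ram the spring plate hard against its stop, and do not force the cell down over the wall. Leave the other things on the bench alone.

Things in the scene. Friction and masses are not known exactly. Their poses are not given: they have to be found in the camera images.
- cell_mid (a point): Centre of the loose blue cylindrical cell (on its axis), diameter 32 mm, mass about 0.14 kg. The body is 76 mm long, reaching 38 mm to each side of this point along its own x axis. +x points to the flat bare steel end (goes to the spring); -x points to the contact end, which has a yellow band and a brass nub of 10 mm diameter standing 2 mm proud. At the start it lies level on the stand, its axis 30 mm above the bench; its middle 40 mm is free on both sides for fingers.
- cell_flat (a point): Centre of the cell's flat end face, 38 mm along +x from cell_mid.
- cell_stand: Fixed wooden stand, 94 x 52 mm, 8 mm thick base with two low supports at its ends (to 18 mm high) that carry the cell along the stand's x axis. Origin: centre of its underside, on the bench.
- charger: Fixed black charger base, 176 x 84 x 12 mm; origin at the centre of its underside on the bench, x along its length toward the spring end, z up. A grey bay is clamped on it between rails, centred across; along x it is clamped up to 8 mm either way from its middle position. This shift is NOT reported (the bay_ points are fixed to the base): it must be felt or seen, wall, hood and plate shifting together.
- bay_seat (a point): Middle of the seated cell, bay in middle position: 44 mm above the bench. The cell lies on floor ribs 28 mm above the bench, along the base's x, flat end to +x. Fingers have free room beside it from 28 mm on the -x side to 15 mm on the +x side of this point; the bay plate there is 18 mm high. The seated cell has its nub on the contact wall and presses the spring plate in by 4 mm.
- bay_wall (a point): Top of the inner face of the fixed contact wall, bay in middle position: x = -40 mm on the base, 46 mm above the bench; the wall is 7 mm thick. Side cheeks 38 mm apart reach 12 mm from it toward +x, to 44 mm high. With the plate pressed in 8 to 10 mm (12 to 14.4 N) the contact end passes down inside the wall; with less, the cell lands on the wall.
- bay_hood (a point): Lower front edge of the hood roof, bay in middle position: x = +28 mm on the base, 66 mm above the bench (roof top 70 mm). The hood is 46 mm wide outside, 37 mm inside, to x = +68 mm, with flared guides at its mouth from x = +18 mm. An entry tilt of 30 degrees, flat end down, clears wall and roof; with the plate fully pressed the tilt must be below 25 degrees.
- bay_plate (a point): Middle of the free spring plate's face, bay in middle position: x = +34 mm on the base. The steel plate (28 mm wide, 30 to 61 mm above the bench) slides toward +x by 10.5 mm to a hard stop. Spring: 2.4 N as it starts to move, plus 1.2 N per mm, 15 N at the stop. Rule: at most 18 N on the plate and, while tipping, 15 N on the contact wall.
- offcut_3: Bystander: loose hardwood offcut 34 x 85 x 18 mm; origin at the centre of its underside. Leave it.
- brass_weight: Bystander: loose turned brass weight, 47 mm across, 44 mm high; origin at the centre of its underside. Leave it.
- tape_measure: Bystander: loose yellow pocket tape measure 38 x 86 x 62 mm; origin at the centre of its underside. Leave it.
Mind the look-alikes: they are no part of the job. Leave any white look-alike of the charger alone. What is shaped like the part that bears cell_mid but black is not meant.

How it is judged (in metres and radians):
On the way, in this order (a step that is already met when the one before it is completed fails the run):
1. the cell is lifted clear of its stand (height (world z) of cell_mid above 0.06 m), for 0.1 s.
2. the flat end is in under the hood and pressing the spring plate by 8 N or more, the contact end still raised (9 degrees or more) (contact force between cell and spring_plate_c0 above 8 N and angle between cell_mid's own x axis and vertical above 1.7278 rad and z of cell_flat in the frame of charger below 0.058 m), for 0.05 s.
At the end, for the whole second after the job is handed in: The cell lies in the bay with its flat end to the spring plate, the plate pressing on it (over 3 N): its centre 44 +- 3 mm above the bench, within 4 mm of the base's centre line and 11 mm of its middle along x, level within 3.4 degrees, at rest and released (z of cell_mid in the frame of charger between 0.041 and 0.047 m and y of cell_mid in the frame of charger between -0.004 and 0.004 m and x of cell_mid in the frame of charger between -0.011 and 0.011 m and angle between cell_mid's own x axis and vertical between 1.5108 and 1.6308 rad and x of cell_flat in the frame of charger above 0.02 m and linear speed of cell below 0.01 m/s and contact force between cell and spring_plate_c0 above 3 N); the robot touches nothing.
It fails at once if the spring plate is pressed with more than 18 N (contact force between cell and spring_plate_c0 above 18 N).
It fails at once if the cell is forced on the contact wall with more than 15 N while still tipped by over 4.6 degrees (contact force between cell and bay_c1 above 15 N and angle between cell_mid's own x axis and vertical above 1.6508 rad).
It fails at once if the wooden offcut, the brass weight or the tape measure is moved by more than 15 mm (distance of any of offcut_3, brass_weight, tape_measure from where it was at the start of the episode above 0.015 m).
It also fails if it takes over 56 s, if anything falls off the work surface, if the arm or the gripper's body presses on something with over 40 N, if the wrist force passes 120 N, or if a joint passes its speed limit or range.

ROBOT

A 6-joint arm with a two-finger parallel gripper is mounted at the origin on a cart in front of the work surface, level with it; the furniture and walls round the work are solid. World frame = base frame: x ahead of the robot, y to its left, z up, the work surface at z = 0. Lengths are in m, angles in degrees, forces in N, time in s.
With the tool pointing down it reaches from about 0.3 to 0.75 m from the base axis. Payload 8.5 kg.
Tool frame: the origin (TCP) lies midway between the tips of the shut fingers; the grasp point (between the pads) lies behind it (grasp_offset is the z of the grasp point in the tool frame, in m); z points along the fingers, y is the direction in which the jaws open and shut (so a half turn about z gives the same grasp; the last joint's range is limited). The gripper opens to 85 mm and grips with 20 to 120 N. Pads are 22 mm wide; open, the fingers measure 114 mm over their backs; the gripper's body (76 mm by 85 mm) begins 54 mm behind the grasp point. The pads swing forward as they close: fully open they stand 13 mm farther back than shut.
Start: joints at [-81.893, 21.807, 74.336, -0, 83.858, -12.336], TCP at [0.192, -0.515, 0.231] pointing down, gripper open.
Joint ranges: [-178.18, 178.18], [-50.72, 133.34], [12.68, 142.11], [-81.47, 261.47], [9.98, 163.14], [-165.26, 165.26]. Speed limits (degrees/s): [136.94, 136.94, 180, 180, 180, 180].

INTERFACE

Orientations are given as a 3x3 rotation matrix whose columns are the frame's x, y, z axes.
In Python, from rig import * gives the robot as it stands.
- The arm moves only by the shell command python3 -m pendant 'ROWS' [FORCE]. ROWS is JSON, one flat list of numbers, 7 for each row, row after row: the finger opening in mm, from 0 to 85.4, then the shift along the tool's x, y, z in units of 50 mm (1.0 is 50 mm), then the turn, a rotation vector about the tool's x, y, z in units of 8 degrees (1.0 is 8 degrees). In form: [hand, dx, dy, dz, wx, wy, wz, hand, dx, dy, dz, wx, wy, wz, ...]. A call has 1 to 12 rows; each row shifts and turns the commanded pose from where the row before left it, along the tool's axes as they then stand; what a row does not reach is not made up. A row lasts 1/10 s, in which the tool goes at most 50 mm and 8.59 degrees, less where a joint would pass 70% of its speed; a pose out of reach is approached as far as the arm can. A call is refused whole if a number of a shift passes 1 or a number of a turn 1, either way. A call with a gripper value outside its range is refused whole. The fingers move at their own pace and stop on an object; FORCE is the grip in N (left out, the last holds). Time passes only in rows, so rows that do not move let the fingers close. It gives the time, the measured TCP pose, the force and the opening at its end, in the units of the state.
- observe(): the state, without advancing time (a new reading comes with each control period).
- get_image(name): name is "side" or "top" or "wrist"; returns a dict with "frame" (384x512x3 uint8, red, green, blue), "depth" (384x512 float32, m along the optical axis (not along the pixel's ray), 0 where there is no reading), "K" (3x3 intrinsics, pixels), "rvec" (rotation vector, rad) and "tvec" (3), from world to camera coordinates, as OpenCV has them. Camera axes: x right, y down, z forward; pixel columns grow to the right and rows downward; lengths in m; the calibration is good to about 2 mm. A picture is of the moment at which its call begins.
- close_job(): hands the job in, once; it reports no verdict.
The state is a dict: "time_s": time; "q": joint angles; "qvel": joint speeds; "joint_efforts": joint torques, N m; "position": TCP position; "tool_rot": TCP orientation; "ft_force": force on the tool from outside, world axes, zero at the start; "wrist_torque": the same for the moment, N m; "grip_width": finger opening in m.
Only numpy, scipy, OpenCV 4.12 (cv2) and the standard library are available. Lean on these libraries where they do the work, as an engineer would, in place of code of your own. Each camera call takes 0.05 s, during which the arm holds its last target.

## Working session

There is one attempt and no reset: what is moved stays moved. The work goes in short steps, Python scripts to look and compute and a shell command to move; the robot and the scene stay as the last step left them, time stands still between calls to the robot, and variables do not carry over. Pictures are saved under pics/ and viewed, and the job is handed in when it is done.

```bash
ls; mkdir -p pics; python3 - <<'E'
from rig import *
import cv2
print(observe())
for n in ("side","top","wrist"):
    d=get_image(n); cv2.imwrite(f"pics/{n}0.png",d["frame"][:,:,::-1]); print(n,d["K"],d["rvec"],d["tvec"])
E
```

```text
pics
{'time_s': 0.0, 'q': array([-8.18945600e+01,  2.18403625e+01,  7.43874841e+01, -4.55382101e-04,
        8.38594713e+01, -1.23363309e+01]), 'qvel': array([0.01909064, 0.04773689, 0.0260842 , 0.00046412, 0.03472386,
       0.02451359]), 'joint_efforts': array([ 2.03715957e-03, -4.48458302e+01, -2.31271183e+01, -9.93390108e-05,
        4.78986825e-03, -1.49996112e-05]), 'position': array([ 0.19203532, -0.5150456 ,  0.2307016 ]), 'tool_rot': array([[ 9.37027354e-01,  3.49255907e-01, -2.22697617e-04],
       [ 3.49255833e-01, -9.37026195e-01,  1.50764401e-03],
       [ 3.17880075e-04, -1.49048212e-03, -9.99998839e-01]]), 'ft_force': array([0.9796463 , 0.16505839, 0.13520974]), 'wrist_torque': array([-0.02830296,  0.02484585, -0.02347651]), 'grip_width': 0.08557678171257481}
side [[406.6143357    0.         248.891761  ]
 [  0.         406.6143357  190.54960971]
 [  0.           0.           1.        ]] [ 0.04236949  2.59368466 -1.77100689] [0.49958523 0.05556664 1.43914117]
top [[486.63892787   0.         257.83738994]
 [  0.         486.63892787 191.12893148]
 [  0.           0.           1.        ]] [ 2.15815665 -2.18807973  0.12833435] [-3.80518305e-04  4.94449868e-01  1.50973893e+00]
wrist [[314.52053063   0.         255.3427576 ]
 [  0.         314.52053063 182.54695365]
 [  0.           0.           1.        ]] [-2.3563129   1.63435939  0.26389277] [-0.55032188 -0.04103603  0.37955081]
```

View pics/top0.png

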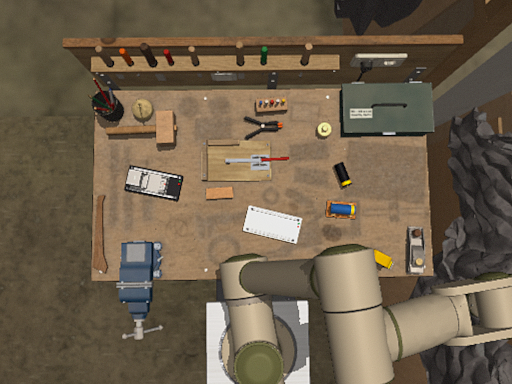

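View pics/side0.png

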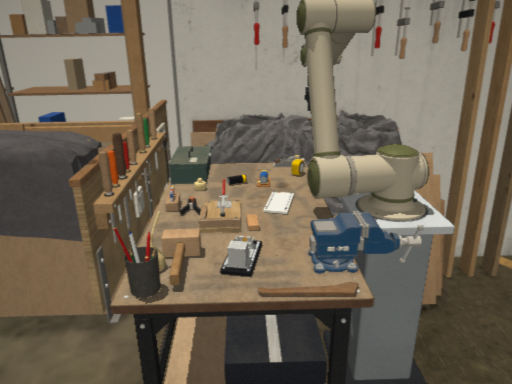

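View pics/wrist0.png

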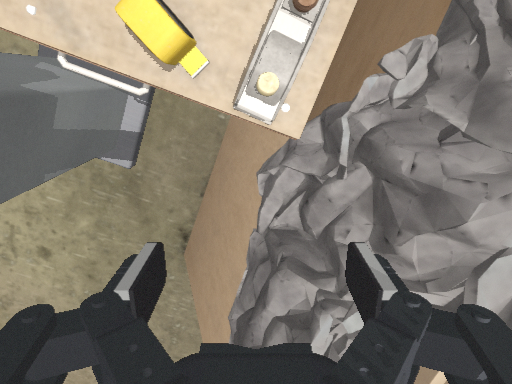

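Candidates in the top view. The cell could be the blue one on the wooden stand at (341,209) or the black lookalike at (343,175). The charger could be the black one with the grey bay at (154,182) or the white lookalike at (273,224). By the description I want the blue cell and the black charger, so I'll check both in close crops.

```bash
python3 - <<'E'
import cv2,numpy as np
t=cv2.imread("pics/top0.png")
a=cv2.resize(t[155:210,115:195],None,fx=7,fy=7,interpolation=cv2.INTER_CUBIC)
b=cv2.resize(t[190:230,315:370],None,fx=7,fy=7,interpolation=cv2.INTER_CUBIC)
cv2.imwrite("pics/c_ch.png",a);cv2.imwrite("pics/c_cell.png",b)
E
```

```text
(no output)
```

View pics/c_ch.png

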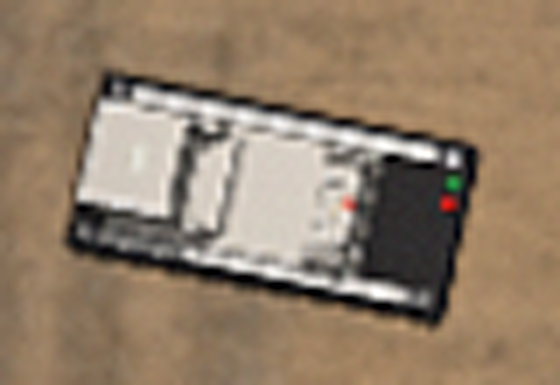

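View pics/c_cell.png

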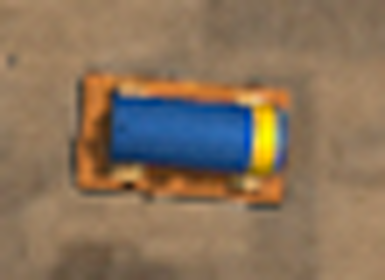

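Confirmed: in the crops the blue cell has its yellow band to the right (355,209) and its bare end to the left (331,208). The black charger has its hood on the left at (134,177) and the contact wall, with red marks, on the right at (165,184). Next I'll get rough positions.

```bash
cat > h.py <<'E'
from rig import *
import cv2,numpy as np
from scipy.spatial.transform import Rotation as R
def ray(d,px,z):
    M=R.from_rotvec(np.ravel(d["rvec"])).as_matrix();t=np.ravel(d["tvec"])
    c=-M.T@t; v=M.T@np.linalg.solve(d["K"],np.array([px[0],px[1],1.]))
    return c+v*(z-c[2])/v[2]
def dep(d,px):
    M=R.from_rotvec(np.ravel(d["rvec"])).as_matrix();t=np.ravel(d["tvec"])
    z=d["depth"][int(round(px[1])),int(round(px[0]))]
    return M.T@(z*np.linalg.solve(d["K"],np.array([px[0],px[1],1.]))-t)
def proj(d,P):
    return cv2.projectPoints(np.array(P,float).reshape(-1,1,3),np.array(d["rvec"]),np.array(d["tvec"]),d["K"],None)[0].reshape(-1,2)
def save(d,name,box=None,f=1):
    im=d["frame"][:,:,::-1]
    if box: im=im[box[1]:box[3],box[0]:box[2]]
    cv2.imwrite("pics/"+name,cv2.resize(im,None,fx=f,fy=f,interpolation=cv2.INTER_CUBIC))
E
python3 - <<'E'
from h import *
d=get_image("top")
f=lambda cx,cy,x0,y0,z:ray(d,(x0+cx/7,y0+cy/7),z).round(4)
print("cell ends",f(110,128,315,190,.035),f(285,136,315,190,.035))
c=[f(*p,115,155,.012) for p in ((105,78),(475,150),(438,322),(70,245))]
print("charger",c,np.mean(c,0), np.linalg.norm(c[0]-c[1]),np.linalg.norm(c[0]-c[3]))
v=(c[0]-c[1]+c[3]-c[2]);print("yaw",np.degrees(np.arctan2(v[1],v[0])))
o=observe();w=get_image("wrist")
M=R.from_rotvec(w["rvec"]).as_matrix();cc=-M.T@w["tvec"];T=o["tool_rot"]
print("cam in tool",T.T@(cc-o["position"]),"\n",T.T@M.T)
E
```

```text
cell ends [ 0.4364 -0.2345  0.035 ] [ 0.4318 -0.3129  0.035 ]
charger [array([0.5815, 0.3996, 0.012 ]), array([0.5462, 0.2311, 0.012 ]), array([0.4678, 0.2477, 0.012 ]), array([0.505 , 0.4144, 0.012 ])] [0.525125 0.3232   0.012   ] 0.17215789264509485 0.07791848304478213
yaw 77.79555926424794
cam in tool [ 0.08082817  0.00049288 -0.14215147] 
 [[ 1.11191946e-03 -9.49322299e-01 -3.14302301e-01]
 [ 9.99999103e-01  8.20820823e-04  1.05851900e-03]
 [-7.46889815e-04 -3.14303196e-01  9.49322360e-01]]
```

```bash
python3 -m pendant '[85,0.78,-0.356,0,0,0,0, 85,0.78,-0.356,0,0,0,0, 85,0.78,-0.356,0,0,0,0, 85,0.78,-0.356,0,0,0,0, 85,0.78,-0.356,0,0,0,0, 85,0.78,-0.356,0,0,0,0, 85,0.78,-0.356,0,0,0,0, 85,0.78,-0.356,0,0,0,0]' && python3 -m pendant '[85,0,0,0,0,0,-1, 85,0,0,0,0,0,-1, 85,0,0,0,0,0,-1, 85,0,0,0,0,0,-1, 85,0,0,0,0,0,-1, 85,0,0,0,0,0,-1, 85,0,0,0,0,0,-1, 85,0,0,0,0,0,-1, 85,0,0,0,0,0,-0.2, 85,0,0,0,0,0,0]'
python3 - <<'E'
from h import *
o=observe();print(o["position"],o["tool_rot"],o["q"],o["ft_force"])
try: print(grasp_offset)
except Exception as e: print(e)
import rig; print([x for x in dir(rig) if x[0]!='_'])
d=get_image("wrist");save(d,"w1.png",None,1.5);save(get_image("top"),"t1.png")
E
```

```text
time_s: 1.05
position: [0.4357, -0.2715, 0.2314]
tool_rot: [[0.937, 0.349, 0.0], [0.349, -0.937, -0.0], [-0.0, 0.0, -1.0]]
ft_force: [1.0, -1.4, 0.3]
grip_width: 0.0845
time_s: 2.05
position: [0.4347, -0.2729, 0.2313]
tool_rot: [[0.071, 0.997, -0.0], [0.997, -0.071, 0.0], [0.0, -0.0, -1.0]]
ft_force: [-0.7, -0.1, 1.0]
grip_width: 0.085
[ 0.43467147 -0.27290355  0.23127936] [[ 7.13779867e-02  9.97449331e-01 -1.24852338e-04]
 [ 9.97449334e-01 -7.13779739e-02  1.04644598e-04]
 [ 9.54659771e-05 -1.32003202e-04 -9.99999987e-01]] [-4.53562699e+01  1.81196879e+01  8.00465612e+01 -8.85458089e-04
  8.18430435e+01 -4.12630065e+01] [-0.74893578 -0.05708486  1.03198068]
-0.0187
['MotionError', 'close_job', 'get_image', 'grasp_offset', 'observe']
```

View pics/w1.png

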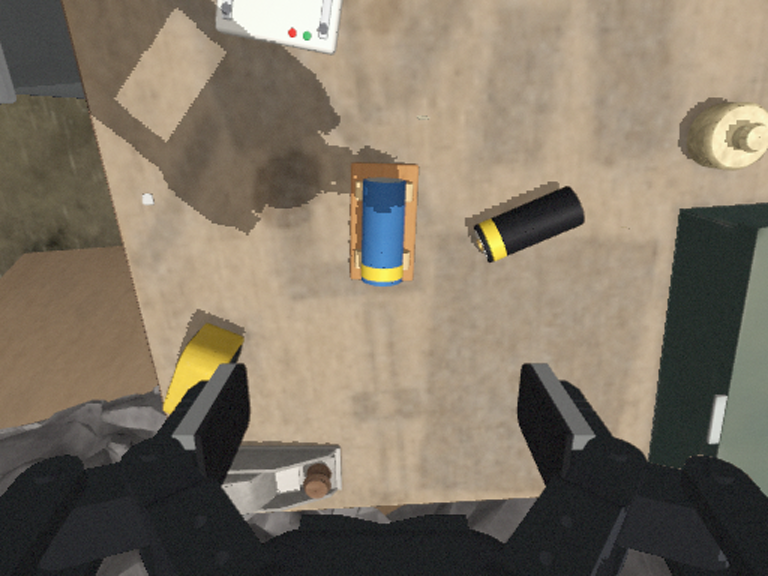

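The wrist view shows the blue cell on the wooden stand at (384,230) enlarged, with the flat end at the top (y≈180) and the yellow band at the bottom (y≈283). The black lookalike is at (530,222).

```bash
python3 - <<'E'
from h import *
d=get_image("wrist");save(d,"w2.png",(225,95,290,200),5)
f=d["frame"].astype(int)
h=cv2.cvtColor(d["frame"],cv2.COLOR_RGB2HSV)
m=(h[...,0]>95)&(h[...,0]<125)&(h[...,1]>110)
m[:100]=0;m[200:]=0;m[:,:225]=0;m[:,290:]=0
ys,xs=np.nonzero(m)
P=np.array([dep(d,p) for p in zip(xs,ys)])
print(len(P),P.min(0),P.max(0))
top=P[P[:,2]>0.040];print(len(top),top[:,2].max())
vx,vy,x0,y0=cv2.fitLine(top[:,:2].astype(np.float32),cv2.DIST_L2,0,.01,.01).ravel()
print("axis yaw",np.degrees(np.arctan2(vy,vx)),x0,y0)
E
```

```text
1583 [ 0.41628077 -0.3110872   0.03348153] [ 0.45226469 -0.19281362  0.37346155]
1295 0.3734615463822454
axis yaw 84.65958 0.43541813 -0.26620835
```

View pics/w2.png

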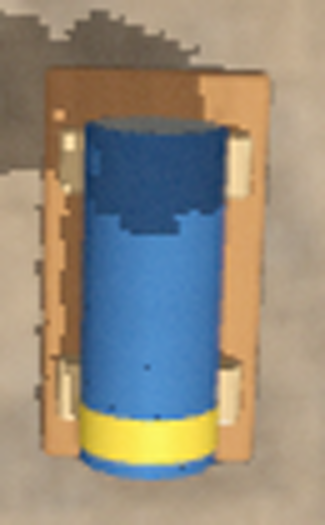

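```bash
python3 - <<'E'
from h import *
d=get_image("wrist");o=observe()
f=lambda x,y:ray(d,(225+x/5,95+y/5),.046)
a=f(157,131);b=f(150,478);print(a,b,np.linalg.norm(a-b),(a+b)/2, np.degrees(np.arctan2(*(a-b)[[1,0]])))
# side silhouette check at z~.03
g=lambda x,y:ray(d,(225+x/5,95+y/5),.034)
for y in (200,300,400):
    pass
l=g(81,330);r=g(221,330);print("sides mid",(l+r)/2,np.linalg.norm(l-r))
T=o["tool_rot"];p=o["position"]
print("stand corners",[ray(d,(225+x/5,95+y/5),.008).round(4) for x,y in((47,70),(268,72),(250,460),(45,458))])
m=(a+b)/2;m[2]=.030
print("mid in tool",T.T@(m-p))
E
```

```text
[ 0.43891735 -0.23488396  0.046     ] [ 0.43212499 -0.31057922  0.046     ] 0.07599939697645888 [ 0.43552117 -0.27273159  0.046     ] 84.87241347876592
sides mid [ 0.43449863 -0.28002132  0.034     ] 0.031134175605649544
stand corners [array([ 0.4147, -0.2243,  0.008 ]), array([ 0.4648, -0.2283,  0.008 ]), array([ 0.456 , -0.3213,  0.008 ]), array([ 0.4057, -0.3172,  0.008 ])]
mid in tool [0.00024972 0.00080669 0.20130421]
```

The measured length is 76.0 mm, which matches the description. Centre is (0.4355, −0.2727) and yaw 84.9°. I'll grip 5 mm toward the contact end.

```bash
python3 -m pendant '[60,-0.095,0.016,0,0,0,0.14, 60,0,0,0.8,0,0,0, 60,0,0,0.8,0,0,0, 60,0,0,0.8,0,0,0, 60,0,0,0.8,0,0,0, 60,0,0,0.5,0,0,0, 60,0,0,0.5,0,0,0, 60,0,0,0.2,0,0,0, 60,0,0,0,0,0,0]' 40
python3 - <<'E'
from h import *
d=get_image("wrist");save(d,"w3.png",None,1.5)
E
```

```text
time_s: 3.15
position: [0.4349, -0.2777, 0.0105]
tool_rot: [[0.089, 0.996, -0.001], [0.996, -0.089, 0.001], [0.001, -0.002, -1.0]]
ft_force: [-0.4, -0.6, 0.0]
grip_width: 0.0603
```

View pics/w3.png

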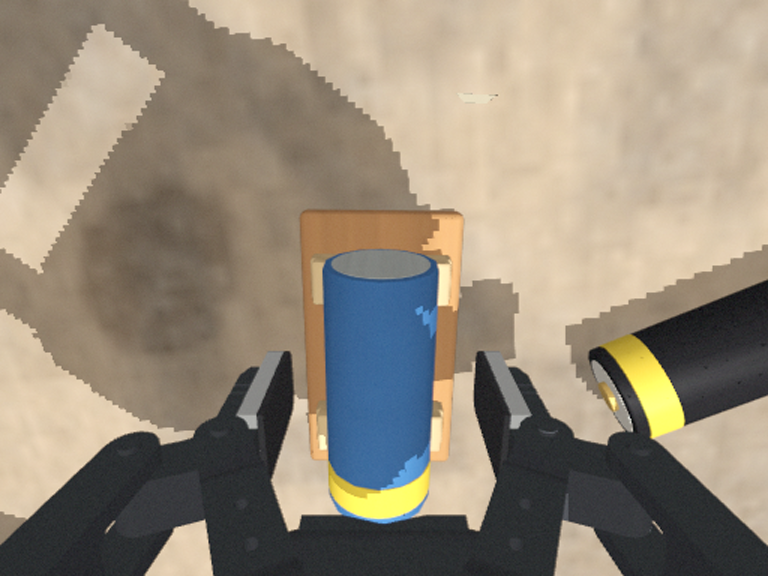

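The fingers straddle the cell evenly, with the pads at (265,400) and (505,390) and the cell between them at x≈380. Next I'll close and lift.

```bash
python3 -m pendant '[25,0,0,0,0,0,0, 25,0,0,0,0,0,0, 25,0,0,0,0,0,0, 25,0,0,0,0,0,0, 25,0,0,0,0,0,0, 25,0,0,0,0,0,0]' 60; python3 -m pendant '[25,0,0,-0.2,0,0,0, 25,0,0,-0.5,0,0,0, 25,0,0,-0.8,0,0,0, 25,0,0,-0.8,0,0,0, 25,0,0,-0.8,0,0,0, 25,0,0,-0.9,0,0,0, 25,0,0,0,0,0,0, 25,0,0,0,0,0,0]'
python3 - <<'E'
from h import *
d=get_image("wrist");save(d,"w4.png",None,1.5)
E
```

```text
time_s: 3.8
position: [0.4348, -0.278, 0.0128]
tool_rot: [[0.088, 0.996, -0.0], [0.996, -0.088, -0.001], [-0.001, 0.0, -1.0]]
ft_force: [-6.0, 1.1, 9.8]
grip_width: 0.0304
time_s: 4.6
position: [0.4352, -0.2776, 0.2123]
tool_rot: [[0.088, 0.996, 0.002], [0.996, -0.088, -0.001], [-0.001, 0.002, -1.0]]
ft_force: [0.0, 0.1, -2.7]
grip_width: 0.0304
```

View pics/w4.png

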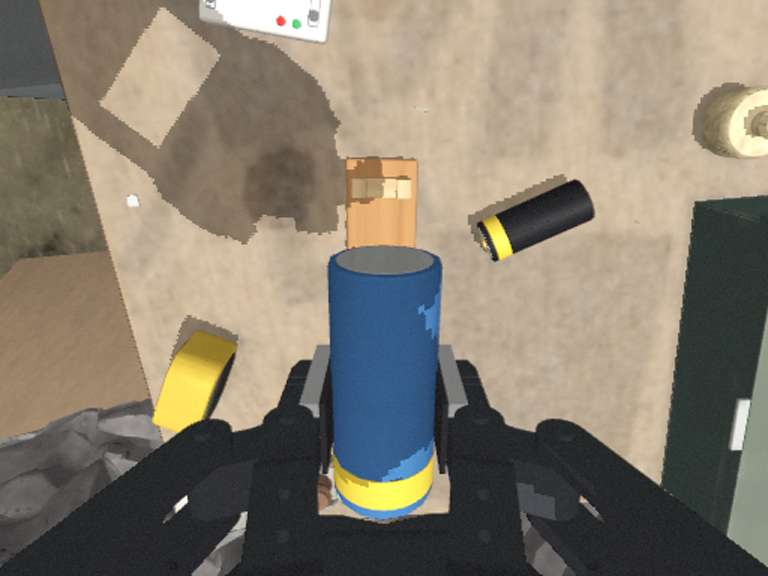

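```bash
python3 - <<'E'
from h import *
d=get_image("wrist");save(d,"w5.png",(205,150,310,355),3.6)
z=d["depth"]
for r in (170,175,180): print(r,z[r,235:285:10])
E
```

```text
170 [0.13334481 0.1334096  0.13349508 0.13420421 0.13407831]
175 [0.12669396 0.1264306  0.12695421 0.12610476 0.12516949]
180 [0.12116396 0.12015697 0.12026672 0.12183959 0.12044459]
```

View pics/w5.png

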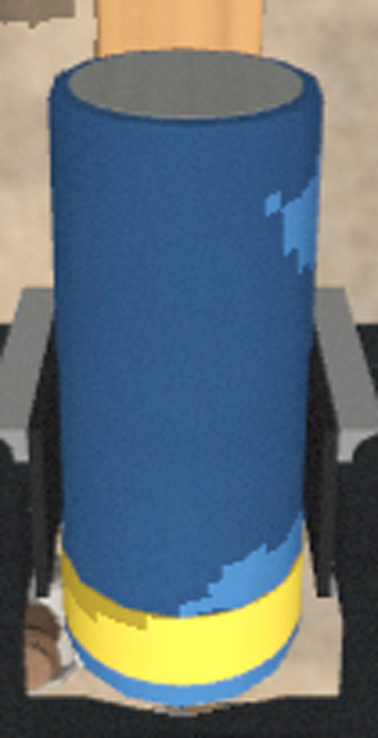

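```bash
cat > fit.py <<'E'
from h import *
from scipy.optimize import least_squares
def cellfit(verbose=True):
    d=get_image("wrist");o=observe();T=o["tool_rot"];p=o["position"]
    h=cv2.cvtColor(d["frame"],cv2.COLOR_RGB2HSV)
    M=R.from_rotvec(np.ravel(d["rvec"])).as_matrix();t=np.ravel(d["tvec"])
    def pts(m):
        ys,xs=np.nonzero(m);z=d["depth"][ys,xs];k=(z>.05)&(z<.2);xs,ys,z=xs[k],ys[k],z[k]
        C=np.stack([xs,ys,np.ones_like(xs)])*z; C=np.linalg.solve(d["K"],C)
        return (T.T@(M.T@(C-t[:,None])-p[:,None])).T
    box=np.zeros(h.shape[:2],bool);box[150:355,205:310]=1
    blue=box&(h[...,0]>95)&(h[...,0]<125)&(h[...,1]>110)
    blue=cv2.erode(blue.astype(np.uint8),np.ones((5,5)))>0
    B=pts(blue)
    def res(q):
        c=np.array([0,q[0],q[1]]);a=np.array([1,q[2],q[3]]);a/=np.linalg.norm(a)
        return np.linalg.norm(np.cross(B-c,a),axis=1)-.016
    s=least_squares(res,[0,-.02,0,0],loss="soft_l1",f_scale=.001)
    grey=np.zeros_like(box);grey[165:183,230:284]=1;
    grey&=(h[...,1]<60);grey=cv2.erode(grey.astype(np.uint8),np.ones((3,3)))>0
    G=pts(grey);a=np.array([1,s.x[2],s.x[3]]);a/=np.linalg.norm(a)
    c=np.array([0,s.x[0],s.x[1]])
    fx=np.median((G-c)@a);F=c+a*fx
    print("n",len(B),len(G),"rms",np.std(s.fun),"axis(tool)",a,"flat centre(tool)",F,"mid",F-.038*a,"std",np.std((G-c)@a))
    return d,o,F,a
if __name__=="__main__": cellfit()
E
python3 fit.py
```

```text
n 8601 742 rms 0.00048043535337925764 axis(tool) [ 9.99984680e-01  5.52159549e-03 -3.89733433e-04] flat centre(tool) [ 0.04344998  0.00067881 -0.01661731] mid [ 0.00545056  0.00046899 -0.0166025 ] std 0.00018023746928577005
```

```bash
python3 -m pendant '[25,0.5,0,0,0,0,0, 25,0.9,0.05,0,0,0,0, 25,0.9,0.05,0,0,0,0, 25,0.9,0.05,0,0,0,0, 25,0.9,0.05,0,0,0,0, 25,0.9,0.05,0,0,0,0, 25,0.9,0.05,0,0,0,0, 25,0.9,0.05,0,0,0,0, 25,0.9,0.05,0,0,0,0, 25,0.9,0.05,0,0,0,0, 25,0.9,0.05,0,0,0,0, 25,0.4,0,0,0,0,0]'; python3 -m pendant '[25,0,0,0,0,0,0.44, 25,0,0,0,0,0,0.44, 25,0,0,0,0,0,0, 25,0,0,0,0,0,0]'
python3 - <<'E'
from h import *
d=get_image("wrist");save(d,"w6.png",None,1.5)
E
```

```text
time_s: 5.95
position: [0.5034, 0.2163, 0.2097]
tool_rot: [[0.086, 0.996, -0.003], [0.996, -0.086, 0.0], [-0.0, -0.003, -1.0]]
ft_force: [-0.0, -0.3, -1.3]
grip_width: 0.03
time_s: 6.35
position: [0.5036, 0.213, 0.2105]
tool_rot: [[0.208, 0.978, -0.002], [0.978, -0.208, -0.0], [-0.001, -0.002, -1.0]]
ft_force: [-0.1, -0.8, -0.5]
grip_width: 0.0303
```

View pics/w6.png

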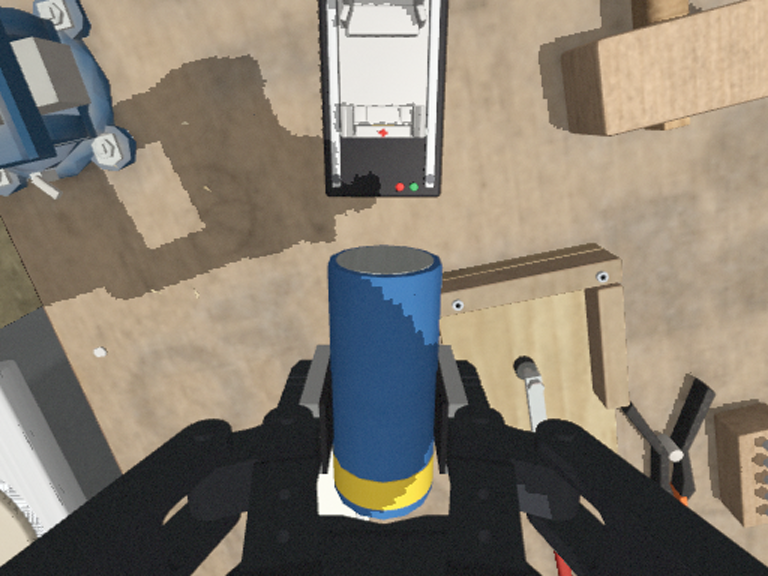

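```bash
python3 -m pendant '[25,0.4,0,-0.4,0,0,0, 25,0.4,0,-0.4,0,0,0, 25,0,0,0,0,0,0, 25,0,0,0,0,0,0]'
python3 - <<'E'
from h import *
d=get_image("wrist");save(d,"w7.png",(205,0,305,170),4)
print(d["depth"][5:160:12,255].round(3))
E
```

```text
time_s: 6.8
position: [0.5121, 0.252, 0.2507]
tool_rot: [[0.209, 0.978, -0.001], [0.978, -0.209, -0.0], [-0.001, -0.001, -1.0]]
ft_force: [-0.9, 0.2, -1.7]
grip_width: 0.03
[0.339 0.29  0.293 0.297 0.348 0.341 0.356 0.36  0.364 0.359 0.345 0.383
 0.387]
```

View pics/w7.png

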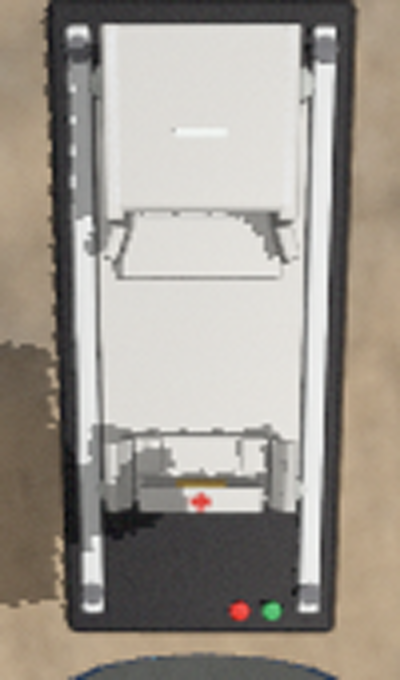

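```bash
python3 - <<'E'
from h import *
d=get_image("wrist")
f=lambda x,y,z:ray(d,(205+x/4,y/4),z)
c=[f(70,628,.012),f(334,630,.012),f(355,4,.012),f(48,4,.012)]
for a in c: print(a.round(4))
w=lambda a,b:np.linalg.norm(a-b)
print("width near",w(c[0],c[1]),"far",w(c[2],c[3]),"len",w(c[0],c[3]),w(c[1],c[2]))
u=(c[3]-c[0]+c[2]-c[1])[:2];u/=np.linalg.norm(u);v=np.array([-u[1],u[0]])
print("yaw from sides",np.degrees(np.arctan2(u[1],u[0])))
e=(c[0]-c[1])[:2];print("yaw from near edge",np.degrees(np.arctan2(e[1],e[0]))-90)
near=(c[0]+c[1])/2;O=near[:2]+u*.088
O2=np.mean(c,0)[:2];print("origin",O,O2)
g=lambda x,y,z:(np.array([u,v])@(f(x,y,z)[:2]-O)).round(4)
print("roof front edge top",g(110,210,.070),g(295,219,.070),"roof far", g(103,25,.070),g(302,25,.070))
print("wall in/out",g(200,484,.046),g(200,512,.046))
print("hood sides mid", g(103,120,.07),g(302,120,.07))
print("cheek inner end tops z44",g(105,437,.044),g(300,437,.044))
print("rail ends z?",g(92,605,.02),g(309,605,.02))
# depth based points
for p in [(200,110),(200,180),(160,300),(200,500),(200,350)]:
    P=dep(d,(205+p[0]/4,p[1]/4));print(p,g(p[0],p[1],P[2]),P[2].round(4))
E
```

```text
[0.4695 0.2476 0.012 ]
[0.5495 0.2299 0.012 ]
[0.5852 0.3979 0.012 ]
[0.505 0.415 0.012]
width near 0.08192753045939487 far 0.08204704300927089 len 0.17116441792120912 0.1717601654981018
yaw from sides 78.01829521173299
yaw from near edge 77.53122514085481
origin [0.52777276 0.32483922] [0.52730175 0.32261979]
roof front edge top [0.0284 0.0217] [ 0.0264 -0.0222] roof far [0.0674 0.0224] [ 0.0673 -0.0229]
wall in/out [-0.0391  0.0005] [-0.0467  0.0005]
hood sides mid [0.0478 0.0229] [ 0.0477 -0.0234]
cheek inner end tops z44 [-0.0267  0.0262] [-0.0268 -0.0266]
rail ends z? [-0.0786  0.0332] [-0.0786 -0.0323]
(200, 110) [0.0498 0.0003] 0.0702
(200, 180) [0.0349 0.0003] 0.0701
(160, 300) [0.0086 0.0118] 0.0163
(200, 500) [-0.0433  0.0005] 0.047
(200, 350) [-0.0049  0.0005] 0.0175
```

The bay measurements agree with the given sizes. In the base frame I get wall −39/−47, roof 27–67 at z 70.2 and wall top at 46–47. So the bay shift is about 0 and the yaw about 78.0°. Next I'll tilt by 28° up high.

```bash
cat > bay.py <<'E'
from h import *
O=np.array([.5278,.3248]);yaw=np.radians(77.95)
u=np.array([np.cos(yaw),np.sin(yaw)]);v=np.array([-u[1],u[0]])
FT=np.array([.04345,.00068,-.0166])  # flat centre in tool
def rep(press=True):
    o=observe();T=o["tool_rot"];p=o["position"]
    B=lambda P:np.array([u@(P[:2]-O),v@(P[:2]-O),P[2]])*1000
    W=np.array([[*u,0],[*v,0],[0,0,1]])
    a=W@T[:,0];th=np.degrees(np.arcsin(-a[2]))
    F=B(p+T@FT);n=np.array([np.sin(np.radians(th)),0,np.cos(np.radians(th))])
    print("t",o["time_s"],"TCP",B(p).round(2),"F",F.round(2),"th",th.round(2),"yawerr",np.degrees(a[1]).round(2),"roll",np.degrees(np.arcsin(T[2,1])).round(2),"upc",(F+16*n).round(2),"lowc",(F-16*n).round(2),"p_geom",(F+16*n)[0].round(2)-34,"ftbay",(W@o["ft_force"]).round(2))
    return o
if __name__=="__main__": rep()
E
python3 -m pendant '[25,0,0,0,0,-0.875,0, 25,0,0,0,0,-0.875,0, 25,0,0,0,0,-0.875,0, 25,0,0,0,0,-0.875,0, 25,0,0,0,0,0,0, 25,0,0,0,0,0,0]'; python3 bay.py; python3 fit.py
```

```text
time_s: 7.5
position: [0.5123, 0.252, 0.2504]
tool_rot: [[0.185, 0.978, -0.099], [0.864, -0.21, -0.457], [-0.468, -0.002, -0.884]]
ft_force: [-0.7, 0.4, -1.1]
grip_width: 0.0302
t 7.5 TCP [-7.4430e+01 -1.0000e-02  2.5041e+02] F [-28.26  -0.73 244.74] th 27.9 yawerr -0.0 roll -0.09 upc [-20.78  -0.73 258.88] lowc [-35.75  -0.73 230.6 ] p_geom -54.78 ftbay [ 0.21  0.72 -1.1 ]
n 8609 735 rms 0.00048060262031709983 axis(tool) [9.99988713e-01 4.73610751e-03 3.79562061e-04] flat centre(tool) [ 0.04447416  0.00063467 -0.01568067] mid [ 0.00647459  0.0004547  -0.01569509] std 0.00018393729867515344
```

```bash
python3 -m pendant '[25,0.3,-0.014,0.55,0,0,0, 25,0.38,0,0.7,0,0,0, 25,0.38,0,0.7,0,0,0, 25,0.38,0,0.68,0,0,0, 25,0,0,0,0,0,0, 25,0,0,0,0,0,0]'; python3 bay.py; python3 - <<'E'
from h import *
d=get_image("wrist");save(d,"w8.png",None,1.5)
E
```

```text
time_s: 8.15
position: [0.5125, 0.2536, 0.1029]
tool_rot: [[0.187, 0.977, -0.098], [0.864, -0.211, -0.458], [-0.468, 0.001, -0.884]]
ft_force: [0.6, 0.3, -0.5]
grip_width: 0.0307
t 8.15 TCP [-7.2780e+01  7.0000e-02  1.0293e+02] F [-26.61  -0.73  97.26] th 27.92 yawerr -0.14 roll 0.06 upc [-19.12  -0.73 111.4 ] lowc [-34.1   -0.73  83.12] p_geom -53.120000000000005 ftbay [ 0.42 -0.52 -0.52]
```

View pics/w8.png

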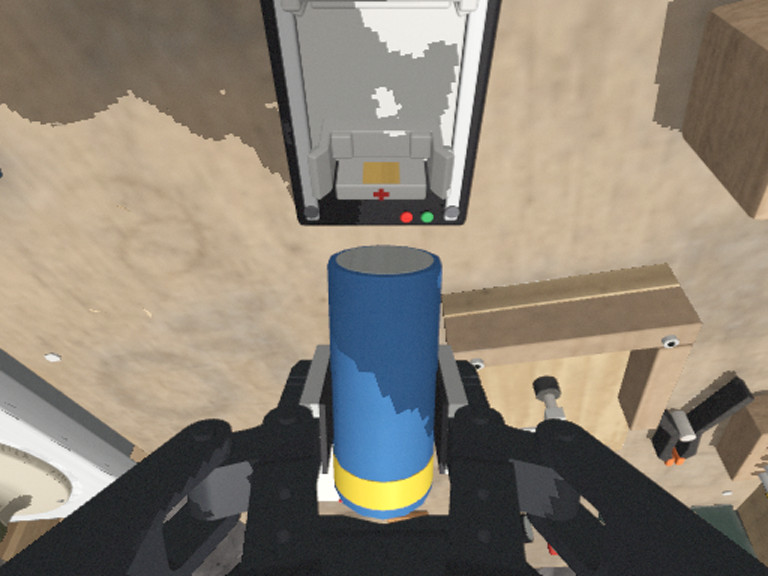

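```bash
python3 -m pendant '[25,0.12,-0.02,0.22,0,0,0, 25,0.12,0,0.22,0,0,0, 25,0.3,0,0,0,0,0, 25,0.3,0,0,0,0,0, 25,0.2,0,0,0,0,0, 25,0.1,0,0,0,0,0, 25,0,0,0,0,0,0, 25,0,0,0,0,0,0]'; python3 bay.py; python3 - <<'E'
from h import *
d=get_image("wrist");save(d,"w9.png",None,1.5)
save(get_image("side"),"s9.png",(180,200,300,290),6)
E
```

```text
time_s: 9.0
position: [0.5195, 0.2935, 0.0554]
tool_rot: [[0.185, 0.978, -0.098], [0.863, -0.21, -0.459], [-0.469, 0.0, -0.883]]
ft_force: [-0.4, -0.3, -1.0]
grip_width: 0.03
t 9.0 TCP [-32.37   1.6   55.4 ] F [13.79  0.87 49.66] th 28.0 yawerr -0.06 roll 0.01 upc [21.3   0.87 63.79] lowc [ 6.28  0.87 35.53] p_geom -12.7 ftbay [-0.38  0.37 -1.04]
```

View pics/w9.png

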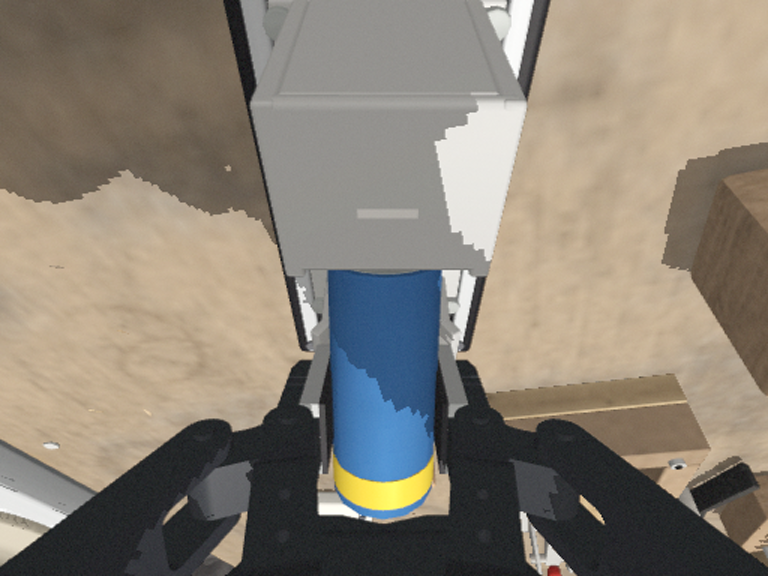

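View pics/s9.png

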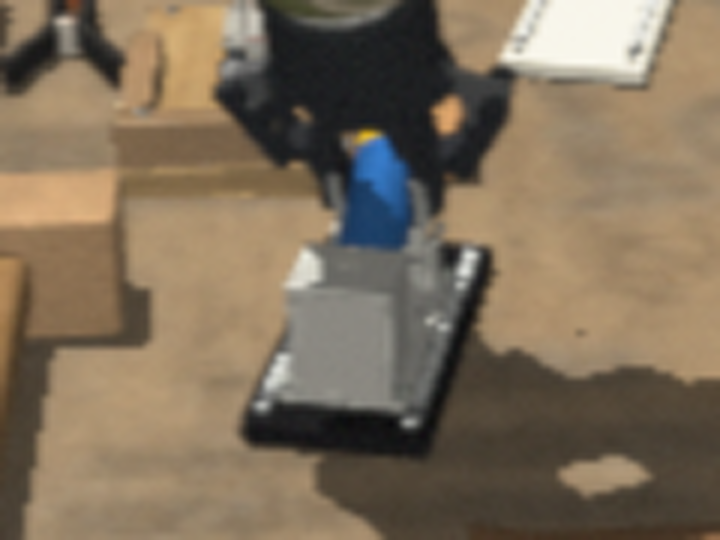

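The cell's flat end is just under the roof edge at (385,272) and centred in the hood to within 1 mm. Next I'll advance to contact.

```bash
python3 -m pendant '[25,0.06,0.014,-0.024,0,0,0, 25,0.06,0,0,0,0,0, 25,0.04,0,0,0,0,0, 25,0,0,0,0,0,0, 25,0,0,0,0,0,0]'; python3 bay.py;  python3 -m pendant '[25,0.03,0,0,0,0,0, 25,0.03,0,0,0,0,0, 25,0,0,0,0,0,0, 25,0,0,0,0,0,0]'; python3 bay.py
```

```text
time_s: 9.6
position: [0.5217, 0.3008, 0.0525]
tool_rot: [[0.185, 0.978, -0.099], [0.863, -0.21, -0.459], [-0.47, -0.0, -0.883]]
ft_force: [-0.4, -0.2, -1.2]
grip_width: 0.0306
t 9.6 TCP [-24.76   1.    52.46] F [21.4   0.26 46.71] th 28.01 yawerr -0.05 roll -0.01 upc [28.91  0.26 60.84] lowc [13.89  0.26 32.59] p_geom -5.09 ftbay [-0.3   0.31 -1.24]
time_s: 10.0
position: [0.5222, 0.3034, 0.0511]
tool_rot: [[0.185, 0.978, -0.098], [0.863, -0.21, -0.459], [-0.47, 0.0, -0.883]]
ft_force: [-0.0, -0.0, -0.5]
grip_width: 0.0303
t 10.0 TCP [-22.08   0.97  51.11] F [24.07  0.24 45.36] th 28.0 yawerr -0.05 roll 0.0 upc [31.59  0.24 59.49] lowc [16.56  0.24 31.24] p_geom -2.41 ftbay [-0.04  0.02 -0.54]
```

```bash
python3 -m pendant '[25,0.03,0,0,0,0,0, 25,0,0,0,0,0,0, 25,0,0,0,0,0,0]'; python3 bay.py;  python3 -m pendant '[25,0.03,0,0,0,0,0, 25,0,0,0,0,0,0, 25,0,0,0,0,0,0]'; python3 bay.py
```

```text
time_s: 10.3
position: [0.5225, 0.3047, 0.0504]
tool_rot: [[0.185, 0.978, -0.099], [0.863, -0.21, -0.459], [-0.47, -0.0, -0.883]]
ft_force: [0.1, -0.6, -1.2]
grip_width: 0.0302
t 10.3 TCP [-20.79   0.96  50.38] F [25.37  0.23 44.64] th 28.0 yawerr -0.06 roll -0.0 upc [32.88  0.23 58.76] lowc [17.86  0.23 30.51] p_geom -1.1199999999999974 ftbay [-0.53 -0.26 -1.19]
time_s: 10.6
position: [0.5228, 0.306, 0.0497]
tool_rot: [[0.185, 0.978, -0.099], [0.863, -0.21, -0.459], [-0.47, -0.0, -0.883]]
ft_force: [0.1, 0.1, -1.9]
grip_width: 0.0304
t 10.6 TCP [-19.43   0.97  49.68] F [26.72  0.24 43.93] th 28.0 yawerr -0.06 roll -0.0 upc [34.24  0.24 58.06] lowc [19.21  0.24 29.81] p_geom 0.240000000000002 ftbay [ 0.08 -0.05 -1.94]
```

```bash
python3 -m pendant '[25,0.026,0,-0.014,0,0,0, 25,0,0,0,0,0,0, 25,0,0,0,0,0,0]'; python3 bay.py;  python3 -m pendant '[25,0.026,0,-0.014,0,0,0, 25,0,0,0,0,0,0, 25,0,0,0,0,0,0]'; python3 bay.py
```

```text
time_s: 10.9
position: [0.5231, 0.3073, 0.0497]
tool_rot: [[0.185, 0.978, -0.099], [0.863, -0.21, -0.459], [-0.47, -0.0, -0.883]]
ft_force: [-0.6, 0.5, -1.5]
grip_width: 0.0303
t 10.9 TCP [-18.06   0.95  49.72] F [28.1   0.22 43.97] th 28.01 yawerr -0.06 roll -0.0 upc [35.61  0.22 58.1 ] lowc [20.58  0.22 29.84] p_geom 1.6099999999999994 ftbay [ 0.4   0.72 -1.48]
time_s: 11.2
position: [0.5234, 0.3086, 0.0497]
tool_rot: [[0.185, 0.978, -0.099], [0.863, -0.21, -0.46], [-0.47, -0.0, -0.883]]
ft_force: [-0.5, -3.6, -1.4]
grip_width: 0.0301
t 11.2 TCP [-16.78   0.95  49.72] F [29.37  0.21 43.94] th 28.04 yawerr -0.06 roll -0.01 upc [36.89  0.21 58.07] lowc [21.85  0.21 29.82] p_geom 2.8900000000000006 ftbay [-3.62 -0.22 -1.38]
```

```bash
python3 -m pendant '[25,0.035,0,-0.019,0,0,0, 25,0,0,0,0,0,0, 25,0,0,0,0,0,0]'; python3 bay.py;  python3 -m pendant '[25,0.035,0,-0.019,0,0,0, 25,0,0,0,0,0,0, 25,0,0,0,0,0,0]'; python3 bay.py; python3 fit.py
```

```text
time_s: 11.5
position: [0.5238, 0.3105, 0.0498]
tool_rot: [[0.185, 0.978, -0.099], [0.863, -0.21, -0.46], [-0.47, -0.0, -0.882]]
ft_force: [-0.4, -5.7, -0.2]
grip_width: 0.03
t 11.5 TCP [-14.85   0.96  49.76] F [31.3   0.22 43.97] th 28.06 yawerr -0.06 roll -0.01 upc [38.82  0.22 58.09] lowc [23.77  0.22 29.85] p_geom 4.82 ftbay [-5.66 -0.79 -0.2 ]
time_s: 11.8
position: [0.5241, 0.312, 0.0498]
tool_rot: [[0.185, 0.978, -0.1], [0.862, -0.21, -0.461], [-0.471, -0.001, -0.882]]
ft_force: [-0.6, -7.3, -1.1]
grip_width: 0.0302
t 11.8 TCP [-13.26   0.98  49.78] F [32.88  0.22 43.94] th 28.12 yawerr -0.07 roll -0.03 upc [40.42  0.22 58.05] lowc [25.34  0.22 29.83] p_geom 6.420000000000002 ftbay [-7.29 -0.91 -1.06]
n 5375 826 rms 0.0004736430974325887 axis(tool) [0.99997319 0.00723274 0.00114342] flat centre(tool) [ 0.053239    0.00092315 -0.01611114] mid [ 0.01524002  0.00064831 -0.01615459] std 0.0017527055748093824
```

```bash
cat > plan.py <<'E'
import sys
from bay import *
# usage plan.py th0 pg0 zl0  th1 pg1 zl1 : row increments (units) between consecutive cell states
def tcp(th,pg,zl):
    t=np.radians(th);a=np.array([np.cos(t),-np.sin(t)]);zt=np.array([-np.sin(t),-np.cos(t)])
    F=np.array([34+pg-16*np.sin(t),zl+16*np.cos(t)])
    return F-1000*FT[0]*a-1000*FT[2]*zt,a,zt
A=list(map(float,sys.argv[1:]));S=[A[i:i+3] for i in range(0,len(A),3)]
for s0,s1 in zip(S,S[1:]):
    p0,a,zt=tcp(*s0);p1,_,_=tcp(*s1);d=p1-p0
    print(s1,"dx %.3f dz %.3f wy %.3f"%(d@a/50,d@zt/50,(s1[0]-s0[0])/8))
E
python3 plan.py 28.1 6.4 29.8  25 7.4 29.8  22 8.4 29.8  22 9.8 29.8 22 11.1 29.8
```

```text
[25.0, 7.4, 29.8] dx 0.047 dz 0.023 wy -0.388
[22.0, 8.4, 29.8] dx 0.048 dz 0.024 wy -0.375
[22.0, 9.8, 29.8] dx 0.026 dz -0.010 wy 0.000
[22.0, 11.1, 29.8] dx 0.024 dz -0.010 wy 0.000
```

```bash
python3 -m pendant '[25,0.047,0,0.023,0,0.388,0, 25,0,0,0,0,0,0, 25,0,0,0,0,0,0]'; python3 bay.py;  python3 -m pendant '[25,0.048,0,0.024,0,0.375,0, 25,0,0,0,0,0,0, 25,0,0,0,0,0,0]'; python3 bay.py
```

```text
time_s: 12.15
position: [0.5242, 0.3131, 0.0474]
tool_rot: [[0.19, 0.978, -0.09], [0.886, -0.211, -0.414], [-0.423, -0.001, -0.906]]
ft_force: [-0.9, -7.6, -2.7]
grip_width: 0.0303
t 12.15 TCP [-12.2    1.05  47.4 ] F [34.19  0.28 44.04] th 25.04 yawerr -0.08 roll -0.07 upc [40.96  0.28 58.54] lowc [27.42  0.28 29.55] p_geom 6.960000000000001 ftbay [-7.64 -0.73 -2.73]
time_s: 12.45
position: [0.5245, 0.3144, 0.045]
tool_rot: [[0.195, 0.978, -0.081], [0.906, -0.211, -0.367], [-0.376, -0.002, -0.927]]
ft_force: [-0.9, -8.6, -4.6]
grip_width: 0.0305
t 12.45 TCP [-10.84   1.1   44.96] F [35.66  0.32 44.  ] th 22.09 yawerr -0.08 roll -0.1 upc [41.68  0.32 58.83] lowc [29.65  0.32 29.18] p_geom 7.68 ftbay [-8.6  -0.91 -4.65]
```

```bash
python3 plan.py 22.1 7.7 29.2  22.1 9.7 29.6;  python3 plan.py 22.1 7.7 29.2  22.1 9.2 29.2
```

```text
[22.1, 9.7, 29.6] dx 0.034 dz -0.022 wy 0.000
[22.1, 9.2, 29.2] dx 0.028 dz -0.011 wy 0.000
```

```bash
python3 -m pendant '[25,0.034,0,-0.022,0,0,0, 25,0,0,0,0,0,0, 25,0,0,0,0,0,0]'; python3 bay.py;  python3 -m pendant '[25,0.028,0,-0.011,0,0,0, 25,0,0,0,0,0,0, 25,0,0,0,0,0,0]'; python3 bay.py
```

```text
time_s: 12.75
position: [0.5248, 0.3161, 0.0451]
tool_rot: [[0.195, 0.978, -0.081], [0.906, -0.211, -0.368], [-0.377, -0.002, -0.926]]
ft_force: [-0.3, -10.6, -4.2]
grip_width: 0.0302
t 12.75 TCP [-9.09  1.12 45.15] F [37.42  0.35 44.14] th 22.15 yawerr -0.07 roll -0.11 upc [43.45  0.35 58.95] lowc [31.38  0.35 29.32] p_geom 9.450000000000003 ftbay [-10.44  -1.88  -4.21]
time_s: 13.05
position: [0.5251, 0.3173, 0.0451]
tool_rot: [[0.195, 0.977, -0.082], [0.905, -0.211, -0.369], [-0.378, -0.002, -0.926]]
ft_force: [-0.6, -12.1, -4.5]
grip_width: 0.0302
t 13.05 TCP [-7.89  1.12 45.11] F [38.61  0.34 44.07] th 22.19 yawerr -0.07 roll -0.12 upc [44.65  0.34 58.88] lowc [32.56  0.34 29.25] p_geom 10.649999999999999 ftbay [-11.96  -1.97  -4.52]
```

```bash
python3 -m pendant '[25,0.023,0,-0.01,0,0,0, 25,0,0,0,0,0,0, 25,0,0,0,0,0,0]'; python3 bay.py; python3 - <<'E'
from h import *
f=[]
d=get_image("wrist");save(d,"w10.png",None,1.5)
print(observe()["ft_force"]);
d=get_image("side");print(observe()["ft_force"]);save(d,"s10.png",(180,200,300,290),6)
E
```

```text
time_s: 13.35
position: [0.5252, 0.3183, 0.0451]
tool_rot: [[0.194, 0.977, -0.082], [0.905, -0.211, -0.369], [-0.378, -0.002, -0.926]]
ft_force: [-1.4, -13.1, -4.7]
grip_width: 0.0307
t 13.35 TCP [-6.87  1.15 45.12] F [39.62  0.37 44.05] th 22.23 yawerr -0.07 roll -0.14 upc [45.68  0.37 58.86] lowc [33.57  0.37 29.24] p_geom 11.68 ftbay [-13.11  -1.41  -4.7 ]
[ -0.54995023 -12.48111278  -3.92056729]
[ -1.94289792 -12.54960494  -4.19105617]
```

View pics/w10.png

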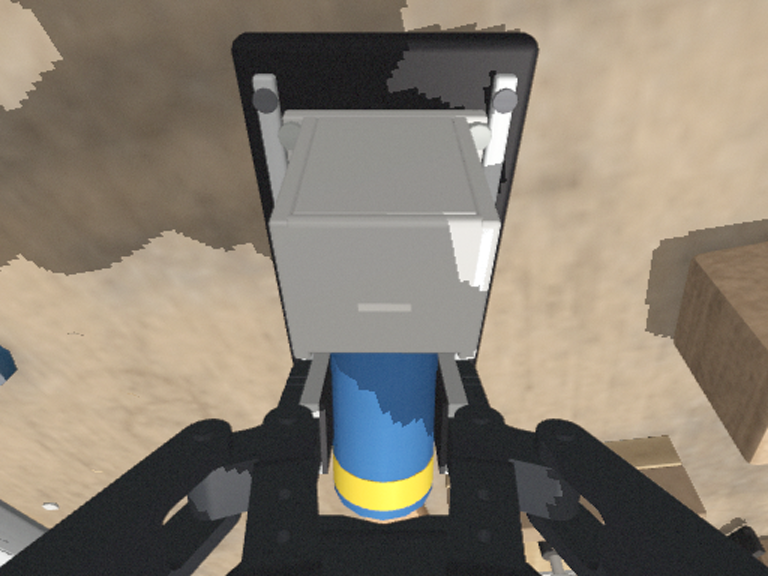

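```bash
python3 plan.py 22.2 11.7 29.2  19 12.5 29.4  16 12.7 29.5 13 12.9 29.6
```

```text
[19.0, 12.5, 29.4] dx 0.046 dz 0.026 wy -0.400
[16.0, 12.7, 29.5] dx 0.035 dz 0.032 wy -0.375
[13.0, 12.9, 29.6] dx 0.036 dz 0.033 wy -0.375
```

```bash
python3 -m pendant '[25,0.046,0,0.026,0,0.4,0, 25,0,0,0,0,0,0, 25,0,0,0,0,0,0]'; python3 bay.py; python3 -c "
from h import *
for i in range(3): get_image('top'); print(observe()['ft_force'].round(2))"
```

```text
time_s: 13.75
position: [0.5254, 0.3194, 0.0427]
tool_rot: [[0.199, 0.977, -0.072], [0.924, -0.211, -0.319], [-0.327, -0.003, -0.945]]
ft_force: [-0.8, -13.5, -7.4]
grip_width: 0.0297
t 13.75 TCP [-5.77  1.23 42.7 ] F [40.72  0.42 44.19] th 19.06 yawerr -0.09 roll -0.18 upc [45.95  0.42 59.32] lowc [35.49  0.42 29.07] p_geom 11.950000000000003 ftbay [-13.42  -2.01  -7.38]
[ -0.36 -14.99  -7.07]
[ -1.35 -14.04  -7.05]
[ -0.29 -13.83  -7.28]
```

```bash
python3 plan.py 19.06 12 29.07  16 12.2 28.9; python3 plan.py 16 12 28.9 13 12.2 28.9; python3 plan.py 13 12 28.9 10 12.2 28.9;python3 plan.py 10 12 28.9 7 12.2 28.9
```

```text
[16.0, 12.2, 28.9] dx 0.038 dz 0.038 wy -0.382
[13.0, 12.2, 28.9] dx 0.037 dz 0.035 wy -0.375
[10.0, 12.2, 28.9] dx 0.038 dz 0.037 wy -0.375
[7.0, 12.2, 28.9] dx 0.038 dz 0.039 wy -0.375
```

```bash
python3 -m pendant '[25,0.031,0,0.038,0,0.38,0, 25,0,0,0,0,0,0, 25,0,0,0,0,0,0]'; python3 bay.py; python3 -c "
from h import *
for i in range(3): get_image('top'); print(observe()['ft_force'].round(2))"
```

```text
time_s: 14.2
position: [0.5255, 0.3202, 0.0401]
tool_rot: [[0.202, 0.977, -0.061], [0.94, -0.211, -0.269], [-0.276, -0.003, -0.961]]
ft_force: [-1.4, -13.9, -7.8]
grip_width: 0.0303
t 14.2 TCP [-5.    1.27 40.13] F [41.35  0.46 44.08] th 16.04 yawerr -0.09 roll -0.19 upc [45.77  0.46 59.45] lowc [36.93  0.46 28.7 ] p_geom 11.770000000000003 ftbay [-13.92  -1.56  -7.81]
[ -0.27 -14.22  -8.62]
[  0.08 -14.22  -7.83]
[ -0.9  -15.02  -7.83]
```

```bash
python3 -m pendant '[25,0.017,0,0.033,0,0.375,0, 25,0,0,0,0,0,0, 25,0,0,0,0,0,0]'; python3 bay.py; python3 -c "
from h import *
for i in range(3): get_image('top'); print(observe()['ft_force'].round(2))"
```

```text
time_s: 14.65
position: [0.5253, 0.3206, 0.0382]
tool_rot: [[0.205, 0.977, -0.051], [0.952, -0.211, -0.22], [-0.226, -0.004, -0.974]]
ft_force: [-2.7, -13.6, -8.1]
grip_width: 0.0304
t 14.65 TCP [-4.59  1.58 38.19] F [41.48  0.76 44.56] th 13.04 yawerr -0.08 roll -0.23 upc [45.09  0.76 60.15] lowc [37.87  0.76 28.97] p_geom 11.090000000000003 ftbay [-13.81  -0.24  -8.14]
[ -1.13 -13.4   -9.2 ]
[ -2.34 -13.43  -8.38]
[ -2.08 -13.45  -8.76]
```

```bash
python3 -m pendant '[25,0.03,0,0.038,0,0.375,0, 25,0,0,0,0,0,0, 25,0,0,0,0,0,0]'; python3 bay.py; python3 -c "
from h import *
for i in range(3): get_image('top'); print(observe()['ft_force'].round(2))"
```

```text
time_s: 15.1
position: [0.5254, 0.3217, 0.0359]
tool_rot: [[0.207, 0.978, -0.041], [0.963, -0.211, -0.17], [-0.174, -0.004, -0.985]]
ft_force: [-1.4, -13.2, -9.2]
grip_width: 0.0303
t 15.1 TCP [-3.54  1.68 35.92] F [42.13  0.86 44.69] th 10.04 yawerr -0.08 roll -0.24 upc [44.92  0.86 60.44] lowc [39.34  0.86 28.93] p_geom 10.920000000000002 ftbay [-13.2   -1.43  -9.21]
[ -2.   -13.21  -8.78]
[ -1.08 -13.01  -8.16]
[ -2.27 -13.06  -8.63]
```

```bash
python3 -m pendant '[25,0.036,0,0.04,0,0.375,0, 25,0,0,0,0,0,0, 25,0,0,0,0,0,0]'; python3 bay.py; python3 -c "
from h import *
for i in range(2): get_image('top'); print(observe()['ft_force'].round(2))"
python3 plan.py 7 11 28.9  4 11 28.9  1.5 10.8 28.8
```

```text
time_s: 15.55
position: [0.5256, 0.3231, 0.0336]
tool_rot: [[0.209, 0.978, -0.03], [0.97, -0.211, -0.119], [-0.123, -0.004, -0.992]]
ft_force: [-2.1, -13.4, -9.0]
grip_width: 0.0305
t 15.55 TCP [-2.13  1.8  33.57] F [43.02  0.98 44.72] th 7.04 yawerr -0.08 roll -0.25 upc [44.98  0.98 60.59] lowc [41.06  0.98 28.84] p_geom 10.979999999999997 ftbay [-13.52  -0.74  -9.01]
[ -2.01 -12.49  -9.25]
[ -2.33 -13.35  -8.46]
[4.0, 11.0, 28.9] dx 0.035 dz 0.041 wy -0.375
[1.5, 10.8, 28.8] dx 0.025 dz 0.038 wy -0.312
```

```bash
python3 -m pendant '[25,0.035,0,0.041,0,0.375,0, 25,0,0,0,0,0,0, 25,0,0,0,0,0,0]'; python3 bay.py; python3 -c "
from h import *
for i in range(2): get_image('top'); print(observe()['ft_force'].round(2))"
```

```text
time_s: 15.95
position: [0.5259, 0.3245, 0.0313]
tool_rot: [[0.21, 0.978, -0.019], [0.975, -0.21, -0.068], [-0.071, -0.004, -0.997]]
ft_force: [-2.4, -13.2, -9.4]
grip_width: 0.0304
t 15.95 TCP [-0.66  1.83 31.25] F [43.85  1.02 44.74] th 4.05 yawerr -0.08 roll -0.26 upc [44.98  1.02 60.7 ] lowc [42.72  1.02 28.78] p_geom 10.979999999999997 ftbay [-13.39  -0.38  -9.38]
[ -1.43 -13.38  -8.97]
[ -1.45 -13.43  -8.82]
```

```bash
python3 -m pendant '[25,0.026,0,0.044,0,0.35,0, 25,0,0,0,0,0,0, 25,0,0,0,0,0,0]'; python3 bay.py; python3 -c "
from h import *
for i in range(2): d=get_image('wrist'); print(observe()['ft_force'].round(2))
save(d,'w11.png',None,1.5)"; python3 fit.py
```

```text
time_s: 16.35
position: [0.5261, 0.3257, 0.0289]
tool_rot: [[0.21, 0.978, -0.009], [0.977, -0.21, -0.02], [-0.022, -0.004, -1.0]]
ft_force: [-1.5, -13.4, -8.6]
grip_width: 0.0305
t 16.35 TCP [ 0.57  1.82 28.94] F [44.37  1.01 44.6 ] th 1.23 yawerr -0.08 roll -0.25 upc [44.72  1.01 60.6 ] lowc [44.03  1.01 28.6 ] p_geom 10.719999999999999 ftbay [-13.38  -1.34  -8.6 ]
[ -1.08 -13.55  -8.43]
[ -1.94 -13.14  -8.73]
n 5061 830 rms 0.00048166534028937696 axis(tool) [0.99990338 0.00652691 0.01227327] flat centre(tool) [ 0.04991008  0.00090721 -0.01560738] mid [ 0.01191375  0.00065919 -0.01607376] std 0.0016247274040686514
```

View pics/w11.png

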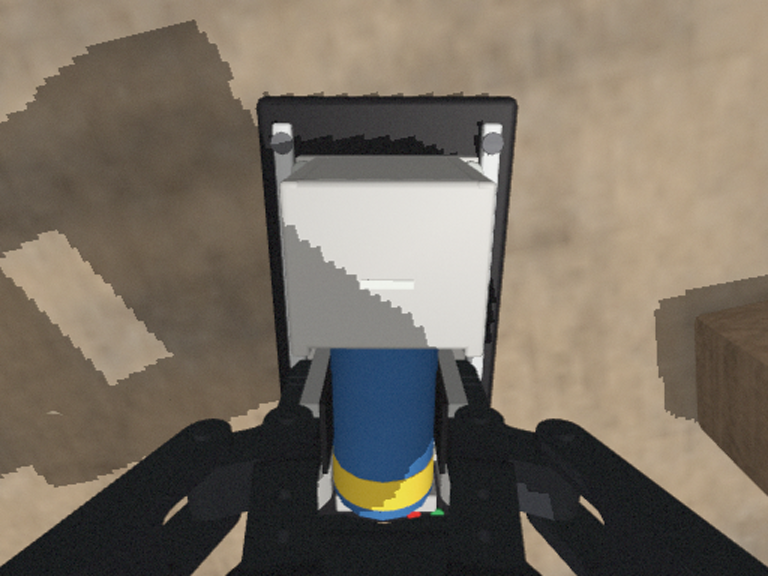

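```bash
python3 plan.py 1.23 10.7 28.6 -0.4 10.6 28.5; python3 -m pendant '[25,0.014,0,0.025,0,0.2,0, 25,0,0,0,0,0,0, 25,0,0,0,0,0,0]'; python3 bay.py; python3 -m pendant '[25,-0.03,0,0,0,0,0, 25,-0.03,0,0,0,0,0, 25,0,0,0,0,0,0, 25,0,0,0,0,0,0]'; python3 bay.py
```

```text
[-0.4, 10.6, 28.5] dx 0.017 dz 0.026 wy -0.204
time_s: 16.8
position: [0.5265, 0.3265, 0.0278]
tool_rot: [[0.21, 0.978, -0.002], [0.978, -0.21, 0.007], [0.007, -0.004, -1.0]]
ft_force: [-2.1, -13.7, -8.4]
grip_width: 0.0304
t 16.8 TCP [ 1.37  1.67 27.77] F [44.71  0.88 44.65] th -0.37 yawerr -0.06 roll -0.22 upc [44.6   0.88 60.65] lowc [44.81  0.88 28.65] p_geom 10.600000000000001 ftbay [-13.88  -0.84  -8.41]
time_s: 17.2
position: [0.5259, 0.3242, 0.028]
tool_rot: [[0.21, 0.978, -0.002], [0.978, -0.21, 0.008], [0.008, -0.003, -1.0]]
ft_force: [-2.4, -9.4, -6.1]
grip_width: 0.03
t 17.2 TCP [-0.96  1.7  27.99] F [42.36  0.93 44.93] th -0.45 yawerr -0.05 roll -0.19 upc [42.24  0.93 60.93] lowc [42.48  0.93 28.93] p_geom 8.240000000000002 ftbay [-9.65  0.35 -6.12]
```

```bash
python3 -m pendant '[25,-0.02,0,0.006,0,0,0, 25,0,0,0,0,0,0, 25,0,0,0,0,0,0]'; python3 bay.py;  python3 -m pendant '[25,-0.014,0,0.006,0,0,0, 25,0,0,0,0,0,0, 25,0,0,0,0,0,0]'; python3 bay.py; python3 fit.py
```

```text
time_s: 17.5
position: [0.5258, 0.3236, 0.028]
tool_rot: [[0.21, 0.978, -0.001], [0.978, -0.209, 0.009], [0.008, -0.003, -1.0]]
ft_force: [-1.5, -9.0, -5.1]
grip_width: 0.0304
t 17.5 TCP [-1.63  1.66 27.95] F [41.68  0.9  44.92] th -0.49 yawerr -0.04 roll -0.17 upc [41.54  0.9  60.92] lowc [41.81  0.9  28.92] p_geom 7.539999999999999 ftbay [-9.07 -0.39 -5.1 ]
time_s: 17.8
position: [0.5258, 0.3231, 0.0279]
tool_rot: [[0.209, 0.978, -0.001], [0.978, -0.209, 0.009], [0.009, -0.003, -1.0]]
ft_force: [-2.9, -9.2, -4.6]
grip_width: 0.0304
t 17.8 TCP [-2.11  1.63 27.88] F [41.19  0.87 44.87] th -0.51 yawerr -0.04 roll -0.15 upc [41.04  0.87 60.87] lowc [41.33  0.87 28.87] p_geom 7.039999999999999 ftbay [-9.59  0.95 -4.59]
n 5725 827 rms 0.0004806551172732251 axis(tool) [0.99993155 0.00479382 0.01067277] flat centre(tool) [ 0.04980428  0.00075824 -0.01575432] mid [ 0.01180688  0.00057607 -0.01615988] std 0.0015990828454811763
```

```bash
python3 -c "
from h import *
d=get_image('wrist');save(d,'w12.png',(190,215,320,384),4)
for n in ('top','side'): get_image(n);print(observe()['ft_force'].round(2),observe()['wrist_torque'].round(2))
"; python3 bay.py
```

```text
[-1.6  -8.69 -4.77] [-1.54  0.41  0.09]
[-1.56 -9.59 -5.66] [-1.61  0.33  0.11]
t 18.0 TCP [-2.1   1.64 27.89] F [41.2   0.89 44.87] th -0.51 yawerr -0.04 roll -0.15 upc [41.06  0.89 60.87] lowc [41.35  0.89 28.88] p_geom 7.060000000000002 ftbay [-9.71 -0.47 -5.66]
```

View pics/w12.png

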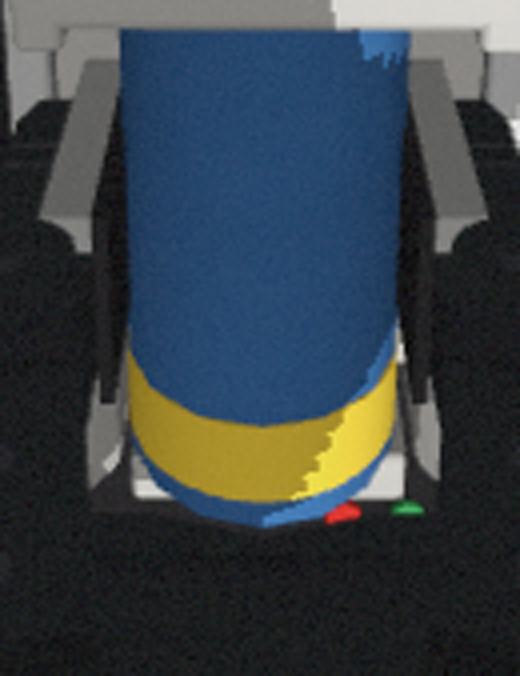

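```bash
python3 -m pendant '[25,-0.02,0,0,0,0,0, 25,0,0,0,0,0,0, 25,0,0,0,0,0,0]'; python3 bay.py;  python3 -m pendant '[25,-0.02,0,0,0,0,0, 25,0,0,0,0,0,0, 25,0,0,0,0,0,0]'; python3 bay.py
```

```text
time_s: 18.3
position: [0.5256, 0.3223, 0.0279]
tool_rot: [[0.209, 0.978, -0.0], [0.978, -0.209, 0.01], [0.009, -0.002, -1.0]]
ft_force: [-2.3, -8.1, -4.6]
grip_width: 0.0302
t 18.3 TCP [-2.92  1.62 27.92] F [40.37  0.87 44.93] th -0.54 yawerr -0.04 roll -0.14 upc [40.22  0.87 60.93] lowc [40.52  0.87 28.93] p_geom 6.219999999999999 ftbay [-8.43  0.59 -4.6 ]
time_s: 18.6
position: [0.5255, 0.3215, 0.028]
tool_rot: [[0.209, 0.978, -0.0], [0.978, -0.209, 0.01], [0.01, -0.002, -1.0]]
ft_force: [-2.4, -7.3, -4.9]
grip_width: 0.0303
t 18.6 TCP [-3.71  1.59 27.98] F [39.58  0.84 45.  ] th -0.56 yawerr -0.04 roll -0.13 upc [39.42  0.84 61.  ] lowc [39.73  0.84 29.  ] p_geom 5.420000000000002 ftbay [-7.66  0.86 -4.88]
```

```bash
python3 -m pendant '[32,0,0,0,0,0,0, 36,0,0,0,0,0,0, 42,0,0,0,0,0,0, 48,0,0,0,0,0,0, 52,0,0,0,0,0,0, 52,0,0,0,0,0,0]' 20; python3 bay.py; python3 -c "
from h import *
d=get_image('wrist');save(d,'w13.png',(190,215,320,384),4)"
```

```text
time_s: 19.2
position: [0.5265, 0.3226, 0.029]
tool_rot: [[0.21, 0.978, 0.003], [0.978, -0.21, 0.013], [0.013, 0.0, -1.0]]
ft_force: [0.1, 0.5, 0.2]
grip_width: 0.0517
t 19.2 TCP [-2.4   0.86 29.03] F [40.82  0.14 46.21] th -0.76 yawerr -0.06 roll 0.02 upc [40.61  0.14 62.2 ] lowc [41.04  0.14 30.21] p_geom 6.609999999999999 ftbay [0.49 0.02 0.17]
```

View pics/w13.png

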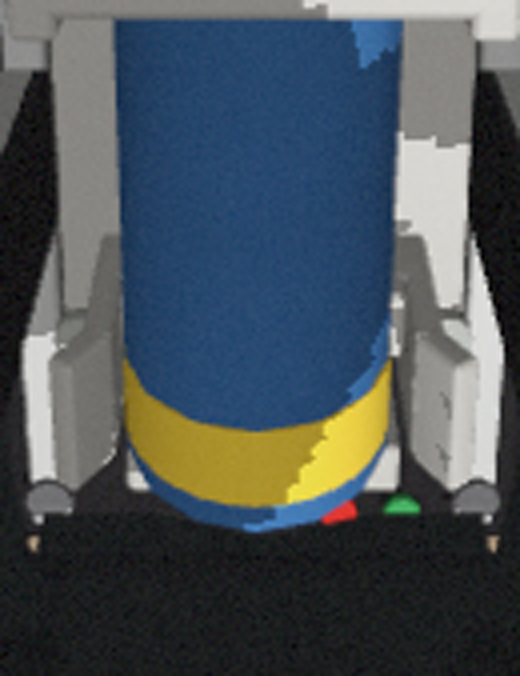

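The cell is free and lies between the cheeks at about (255,300), with the fingers clear of it. I'll lift straight up, open, and then look down at it.

```bash
python3 -m pendant '[52,0,0,-0.3,0,0,0, 52,0,0,-0.6,0,0,0, 52,0,0,-0.8,0,0,0, 52,0,0,-0.8,0,0,0, 52,0,0,-0.8,0,0,0, 52,-0.4,0,-0.5,0,0,0, 52,-0.4,0,0,0,0,0, 52,0,0,0,0,0,0, 52,0,0,0,0,0,0]'; python3 - <<'E'
from h import *
from bay import O,u,v
d=get_image("wrist");save(d,"w14.png",None,1.5)
h=cv2.cvtColor(d["frame"],cv2.COLOR_RGB2HSV)
m=(h[...,0]>95)&(h[...,0]<125)&(h[...,1]>110)
n,l,s,c=cv2.connectedComponentsWithStats(m.astype(np.uint8));print([(s[i],c[i]) for i in range(1,n) if s[i][4]>150])
E
```

```text
time_s: 20.15
position: [0.5174, 0.2811, 0.2181]
tool_rot: [[0.21, 0.978, 0.002], [0.978, -0.21, 0.013], [0.013, -0.001, -1.0]]
ft_force: [1.4, 0.6, 0.1]
grip_width: 0.0522
[(array([   0,   85,   80,  104, 2487], dtype=int32), array([ 36.50784077, 132.92842782])), (array([ 240,   88,   31,   56, 1670], dtype=int32), array([254.74191617, 115.42634731]))]
```

View pics/w14.png

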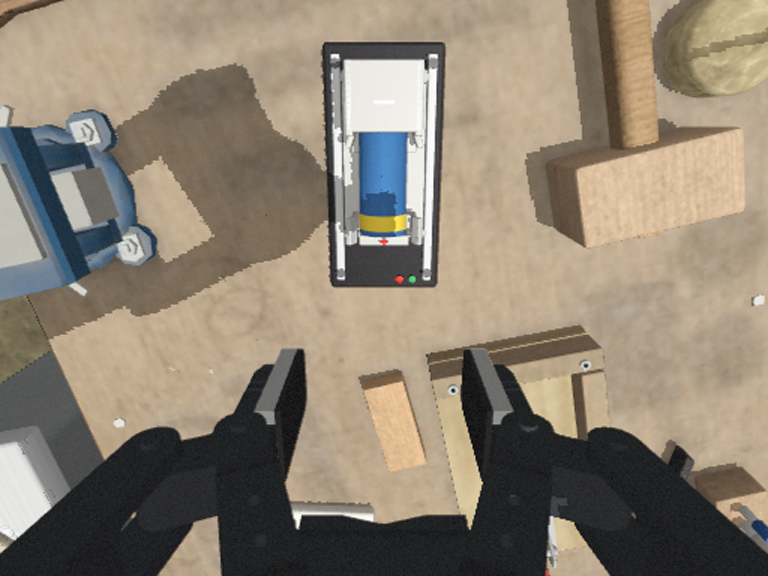

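```bash
python3 - <<'E'
from h import *
from bay import O,u,v
d=get_image("wrist");save(d,"w15.png",(210,20,305,195),4)
M=R.from_rotvec(np.ravel(d["rvec"])).as_matrix();t=np.ravel(d["tvec"])
h=cv2.cvtColor(d["frame"],cv2.COLOR_RGB2HSV)
m=(h[...,0]>95)&(h[...,0]<125)&(h[...,1]>110);m[:, :235]=0;m[:,280:]=0
m=cv2.erode(m.astype(np.uint8),np.ones((3,3)))>0
ys,xs=np.nonzero(m);z=d["depth"][ys,xs]
C=np.linalg.solve(d["K"],np.stack([xs,ys,np.ones_like(xs)])*z)
P=(M.T@(C-t[:,None])).T
B=np.stack([(P[:,:2]-O)@u,(P[:,:2]-O)@v,P[:,2]],1)*1000
from scipy.optimize import least_squares
def res(q):
    c=np.array([0,q[0],q[1]]);a=np.array([1,q[2],q[3]]);a/=np.linalg.norm(a)
    return np.linalg.norm(np.cross(B-c,a),axis=1)-16
s=least_squares(res,[0,44,0,0],loss="soft_l1");print("axis y,z at x=0, slopes deg",s.x[:2],np.degrees(s.x[2:]),np.std(s.fun),B[:,0].min(),B[:,0].max())
c=[ray(d,(x/1.5,y/1.5),.012)[:2] for x,y in((323,42),(445,42),(437,287),(332,287))]
print("base len/wid",np.linalg.norm(c[0]-c[3]),np.linalg.norm(c[1]-c[2]),np.linalg.norm(c[0]-c[1]),"centre in bay frame",[np.dot(np.mean(c,0)-O,k)*1000 for k in(u,v)])
E
```

```text
axis y,z at x=0, slopes deg [ 0.8177139  44.41040358] [-0.11566352 -0.11132714] 21.740032218102765 -35.17069373405053 33.89776746628088
base len/wid 0.1741664385896231 0.17415543588604512 0.08192125507177349 centre in bay frame [np.float64(-0.7318161890519398), np.float64(-0.19906817364517296)]
```

View pics/w15.png

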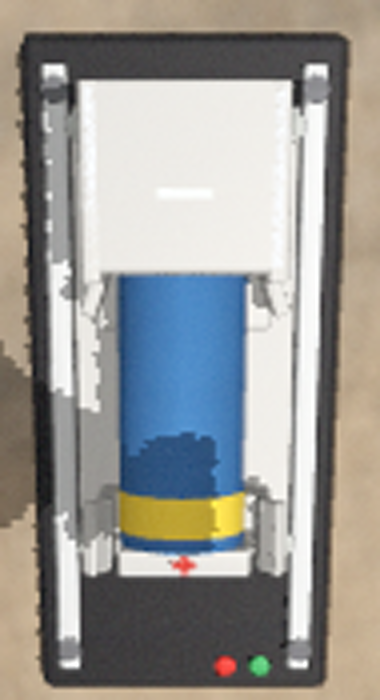

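The cell lies level behind the wall: axis height 44.4 mm, tilt about 0.1°, about 1 mm off the centre line. Its contact end, at (183,550) in the crop, is just inside the wall with the red cross, and the gripper is well clear.

```bash
python3 -c "
from rig import *
close_job();print(observe()['time_s'])"
```

```text
the job is handed in; nothing more can be done
the job is handed in; nothing more can be done
```

The blue cell is seated in the grey bay of the black charger, and I handed the job in after about 20 s of robot time. No verdict came back.

**How it went:** I lifted the cell from its stand and slid it along its own axis at 28° tilt under the hood. I pressed the plate to about 13–14 N while lowering the tilt, then tipped the contact end down in 3° steps. After easing back to about 7.7 N I opened the fingers and lifted straight up. The highest sideways force I read was about 14.8 N, and about 16 N once downward friction is included. I saw no sign of the cell landing on the contact wall.

**Last checks (wrist camera after release):**

| Check | Reading | Required |
|---|---|---|
| Axis height | 44.4 mm | 44 ± 3 mm |
| Tilt | about 0.1° | within 3.4° |
| Off the base's centre line | about 1 mm | within 4 mm |

The contact end sits just inside the wall. The gripper was well clear when I handed in.

**Disagreements and what I did not check:**
- **Plate contact:** the plate met the cell about 2 mm later than the camera had predicted, so I went by the measured force.
- **Spring reading:** the force rose by about 1.05 N per mm against the stated 1.2. The cell also pitched about 0.6–0.7° in the grip.
- **Final fit:** most scatter in the final camera fit came from stray depth points.
- **Spring force after release:** I did not measure it. With the nub against the wall it should be about 7 N.
- **Bystanders:** I did not re-measure the offcut, brass weight or tape measure. I felt no contact with anything outside the stand and the bay.

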